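# Sweep the tile offcuts off the cutting slab

### The arm

A 6-joint arm with a two-finger parallel gripper is mounted at the origin on the work surface. World frame = base frame: x ahead of the robot, y to its left, z up, the work surface at z = 0. Lengths are in m, angles in rad, forces in N, time in s.
With the tool pointing down it reaches from about 0.35 to 0.775 m from the base axis. Payload 5.5 kg.
Tool frame: the origin (TCP) lies midway between the tips of the shut fingers; the grasp point (between the pads) lies 19 mm behind it; z points along the fingers, y is the line along which they close (so a half turn about z gives the same grasp; the last joint's range is limited). The gripper opens to 85 mm and grips with 20 to 120 N. Pads are 22 mm wide; open, the fingers measure 114 mm over their backs; the gripper's body (76 mm by 85 mm) begins 54 mm behind the grasp point. The pads swing forward as they close: fully open they stand 13 mm farther back than shut.
Start: joints at [-1.313, 0.313, 0.046, 1.304, 0, 1.431], TCP at [0.223, -0.53, 0.197] pointing down, gripper open.
Joint ranges: [-2.76, 2.76], [-0.86, 1.69], [-1.03, 1.26], [-2.2, 2.34], [-1.47, 1.5], [-3.14, 3.14]. Speed limits (rad/s): [2.57, 2.57, 3.14, 3.14, 3.14, 3.14].

### API

Orientations are given as a unit quaternion [w, x, y, z].
In Python, from workcell import telemetry, imaging, env gives the robot as it stands. The module is installed in compiled form; this text tells all that it offers.
- The arm moves only by the tool step_arm, never from a script. Its argument "moves" is a list of rows, each a list of 3 entries, a list of its own where there are three numbers: the shift along the tool's x, y, z in mm, then the turn, a rotation vector about the tool's x, y, z in rad, then the finger opening in mm, from 0 to 85.4. A call has 1 to 8 rows; each row is the pose to reach, as a shift and turn from the pose commanded when the call began, along the tool's axes at that moment; what a row does not reach only later rows make up. A row lasts 1/12 s, in which the tool goes at most 41.7 mm and 7.16 degrees, less where a joint would pass 70% of its speed; a pose out of reach is approached as far as the arm can. A call with a gripper value outside its range is refused whole. The fingers move at their own pace and stop on an object; "grip_force" is the grip in N (left out, the last holds). Time passes only in rows, so rows that repeat a pose let the fingers close. It gives the time, the measured TCP pose, the force, the opening and the grip force at its end, in the units of the state.
- telemetry.get_state(): the state, without advancing time (a new reading comes with each control period).
- imaging.read_camera(name): name is "side" or "top"; returns the picture (400x640x3 uint8, red, green, blue); there is no depth.
- imaging.camera_params(name): a dict with "camera_matrix" (3x3 intrinsics, pixels), "pose" (4x4, takes a point from camera to world coordinates). Camera axes: x right, y up, looking along -z (the intrinsics and any distortion apply to the point x, -y, -z); pixel columns grow to the right and rows downward; lengths in m; the calibration is good to about 2 mm. A picture is of the moment at which its call begins. camera_params takes no time and is no camera call.
- env.hand_in(): hands the job in; it is judged then, once.
The state is a dict: "clock": time; "joint_pos": joint angles; "qvel": joint speeds; "tau": joint torques, N m; "tcp_pos": TCP position; "orientation": TCP orientation; "wrist_force": force on the tool from outside, world axes, zero at the start; "ft_torque": the same for the moment, N m; "finger_gap": finger opening in m; "grip_force": force on a finger pad.
Only numpy, scipy, OpenCV 4.12 (cv2) and the standard library are available. Lean on these libraries where they do the work, as an engineer would, in place of code of your own. Each camera call takes 0.05 s, during which the arm holds its last target. There are 200 camera calls.

### The job

Clear the mosaic cutter's stone slab: with the fingertips, sweep the three small tile offcuts along the slab and over its end into the empty scrap tray standing there, not into the box of finished tiles at the other end. Only push them, never pick them up, and leave the star tile, the pigment pot and everything else where they are.

Things in the scene. Friction and masses are not known exactly. Their poses are not given: they have to be found in the camera images.
- slab: fixed pale stone cutting slab, 260 (its x) x 360 (its y) mm, 70 mm high, top flat and without rims. Origin: centre of its underside. Its y axis runs lengthwise, towards the tray at one end and the tile box at the other.
- scrap_tray: fixed empty shallow wooden tray, 260 (its x, parallel to the slab's x) x 120 (its y) mm outside, 40 mm high, walls and floor 4 mm: its rim is 30 mm lower than the slab's top. Its long side stands 3 mm from one end of the slab, at the slab's +y or -y end. Origin: centre of its underside; axes parallel to the slab's.
- tile_box: fixed wooden box of the tray's outer size, filled with stacks of finished 48 mm square tiles to 47 mm height, at the slab's other end. Origin: centre of its underside.
- offcut_long: loose blue-glazed terracotta tile offcut, rectangular, 44 (x) x 28 (y) x 16 (z) mm, about 35 g. Origin: centre of the underside; top face 16 mm above it. Starts lying flat on the slab. The centre of its outline is at the origin.
- offcut_square: loose blue-glazed terracotta tile offcut, 32 x 32 x 16 mm, about 30 g. Origin: centre of the underside; top face 16 mm above it. Starts lying flat on the slab. The centre of its outline is at the origin.
- offcut_notched: loose blue-glazed terracotta tile offcut, L-shaped: a bar 40 (x) x 20 (y) mm centred at y = -6 mm, with a 22 x 12 mm piece on its +y side centred at x = -9, y = +10 mm; 16 mm thick, about 32 g. Origin: centre of the underside; top face 16 mm above it. Starts lying flat on the slab. 
- long_mid (a point): point in the long offcut, 8 mm above its underside's origin (middle of its thickness)
- square_mid (a point): point in the square offcut, 8 mm above its underside's origin (middle of its thickness)
- notched_mid (a point): point in the notched offcut, 8 mm above its underside's origin (middle of its thickness)
- star_tile: bystander: finished blue eight-pointed star tile, 60 mm across its points, 16 mm thick, lying flat on the slab in the strip along its +x edge. Origin: centre of the underside.
- pigment_pot: bystander: small terracotta pot with a cork lid, 37 mm across, 42 mm high, standing on the slab in the strip along its -x edge. Origin: centre of the underside.
- hammer: bystander: tile hammer with wooden handle, about 200 mm long, head 170 mm wide, 28 mm high, lying on the table to the robot's right. Origin on the table near its middle.
- bottle: bystander: clear water bottle, 64 mm across, 190 mm high, standing on the table to the robot's left. Origin: centre of the underside.
- chisel: bystander: steel chisel, 180 mm long, 14 mm high, lying on the table to the robot's left. Origin: underside, near its middle.
- blank_tile: bystander: white uncut square tile, 100 x 100 x 16 mm, lying flat on the table to the robot's right. Origin: centre of the underside.

How it is judged:
At the end, for the whole second after the job is handed in: The middle of each offcut is inside the scrap tray (within 126 mm of its centre lengthwise, 56 mm crosswise, under 60 mm above its underside) and at rest (under 20 mm/s); the six bystanders (star, pot, hammer, bottle, chisel, blank tile) are within 20 mm of their starts (x of long_mid in the frame of scrap_tray between -0.126 and 0.126 m and y of long_mid in the frame of scrap_tray between -0.056 and 0.056 m and z of each of long_mid, square_mid, notched_mid in the frame of scrap_tray below 0.06 m and linear speed of each of offcut_long, offcut_square, offcut_notched below 0.02 m/s and x of square_mid in the frame of scrap_tray between -0.126 and 0.126 m and y of square_mid in the frame of scrap_tray between -0.056 and 0.056 m and x of notched_mid in the frame of scrap_tray between -0.126 and 0.126 m and y of notched_mid in the frame of scrap_tray between -0.056 and 0.056 m and distance of each of star_tile, pigment_pot, hammer, bottle, chisel, blank_tile from where it was at the start of the episode below 0.02 m); the robot touches nothing.
It fails at once if an offcut was lifted (its middle more than 30 mm above the slab's top) (height (world z) of any of long_mid, square_mid, notched_mid above 0.1 m).
It fails at once if a bystander (star, pot, hammer, bottle, chisel or blank tile) was moved by more than 20 mm (distance of any of star_tile, pigment_pot, hammer, bottle, chisel, blank_tile from where it was at the start of the episode above 0.02 m).
It also fails if it takes over 64 s, if anything falls off the work surface, if the arm or the gripper's body presses on something with over 40 N, if the wrist force passes 120 N, or if a joint passes its speed limit or range.

## Working session

There is one attempt and no reset: what is moved stays moved. The work goes in short steps, Python scripts to look and compute and a tool call to move; the robot and the scene stay as the last step left them, time stands still between calls to the robot, and variables do not carry over. Pictures are saved under pics/ and viewed, at most 10 in all, crops included, and the job is handed in when it is done.

Besides the shell and the picture viewer there is one more tool, called after "Request:" in YAML: its name, and indented under it one key for each argument. step_arm: Moves the arm, as the interface text tells. Its arguments: {"type":"object","properties":{"moves":{"type":"array"},"grip_force":{"type":"number"}},"required":["moves"]}

```bash
mkdir -p pics; python3 - <<'E'
from workcell import telemetry, imaging
import cv2,numpy as np
np.set_printoptions(precision=4,suppress=True)
for n in("top","side"):
    cv2.imwrite(f"pics/{n}0.png",imaging.read_camera(n)[:,:,::-1])
    p=imaging.camera_params(n);print(p)
print(telemetry.get_state())
E
```

```text
{'camera_matrix': array([[401.315 ,   0.    , 319.2643],
       [  0.    , 401.315 , 203.6812],
       [  0.    ,   0.    ,   1.    ]]), 'pose': array([[ 0.026 ,  0.9938, -0.1077,  0.3835],
       [-0.9996,  0.0246, -0.0143, -0.0026],
       [-0.0116,  0.1081,  0.9941,  1.2582],
       [ 0.    ,  0.    ,  0.    ,  1.    ]])}
{'camera_matrix': array([[383.9474,   0.    , 321.2599],
       [  0.    , 383.9474, 198.9817],
       [  0.    ,   0.    ,   1.    ]]), 'pose': array([[-0.7773,  0.2874, -0.5597, -0.088 ],
       [-0.6287, -0.3889,  0.6734,  0.7486],
       [-0.0241,  0.8753,  0.483 ,  0.5922],
       [ 0.    ,  0.    ,  0.    ,  1.    ]])}
{'clock': 0.1, 'joint_pos': array([-1.3126,  0.3139,  0.0451,  1.3036,  0.    ,  1.4312]), 'qvel': array([-0.0002, -0.0018,  0.0041, -0.0009,  0.0013, -0.0009]), 'tau': array([  0.0017, -48.1723,  29.9247,   0.0127,  -0.0002,  -0.    ]), 'tcp_pos': array([ 0.2226, -0.5296,  0.1958]), 'orientation': array([-0.0008,  0.9803,  0.1976, -0.    ]), 'wrist_force': array([-0.1371, -0.7237,  0.2831]), 'ft_torque': array([ 0.0468, -0.041 ,  0.029 ]), 'grip_force': 0.0, 'finger_gap': 0.08546039431302861}
```

View pics/top0.png

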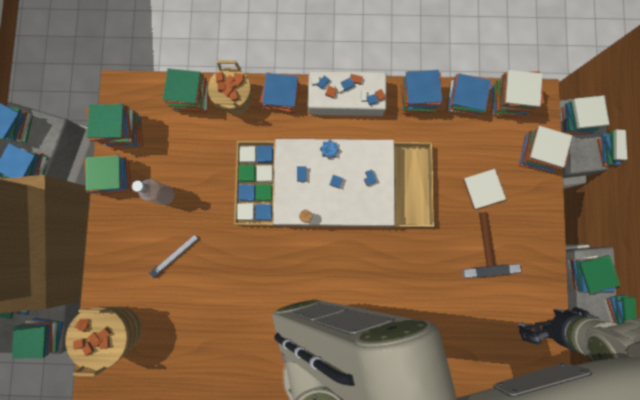

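View pics/side0.png

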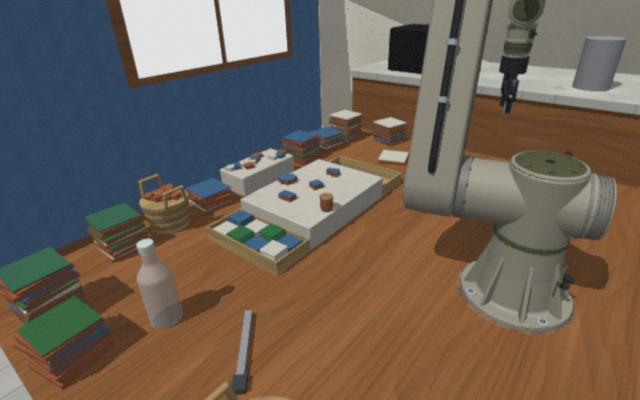

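The top view shows the slab at columns 274–394, rows 139–226. The empty tray is to its right (−y, columns 396–434) and the tile box to its left. The offcuts are near (302,174), (337,182) and (371,178), the star at (330,149) and the pot at (306,216).

```bash
cat > h.py <<'E'
from workcell import telemetry, imaging
import cv2,numpy as np
np.set_printoptions(precision=4,suppress=True)
def ray(name,uv,z):
    p=imaging.camera_params(name);K=p["camera_matrix"];T=p["pose"]
    d=np.linalg.inv(K)@np.array([uv[0],uv[1],1.]);d=T[:3,:3]@(d*[1,-1,-1])
    return T[:3,3]+d*(z-T[2,3])/d[2]
def blobs(img,roi=(230,130,440,232)):
    x0,y0,x1,y1=roi
    hsv=cv2.cvtColor(img,cv2.COLOR_RGB2HSV)
    m=cv2.inRange(hsv,(95,90,40),(125,255,255));k=np.zeros_like(m);k[y0:y1,x0:x1]=m[y0:y1,x0:x1]
    n,_,st,c=cv2.connectedComponentsWithStats(k)
    return [(c[i],st[i,4]) for i in range(1,n) if st[i,4]>15]
E
python3 - <<'E'
from h import *
im=imaging.read_camera("top")
for c,a in blobs(im): print(c,a,ray("top",c,0.083))
for n,uv in dict(c1=(274,139),c2=(394,139),c3=(394,226),c4=(274,226)).items(): print(n,ray("top",uv,.07))
for uv in ((433,143),(433,228)): print("tray",ray("top",uv,.04))
print("pot",ray("top",(306,215),.112),"star",ray("top",(330,149),.086))
cv2.imwrite("pics/crop.png",cv2.resize(im[125:240,230:440,::-1],None,fx=3.8,fy=3.8,interpolation=cv2.INTER_CUBIC))
E
```

```text
[329.1804 148.6701] 194 [ 0.677 -0.011  0.083]
[264.0442 153.8755] 249 [0.6566 0.1834 0.083 ]
[301.4679 173.4404] 109 [0.6    0.0696 0.083 ]
[370.0833 177.625 ] 96 [ 0.5922 -0.1341  0.083 ]
[335.8977 181.0568] 88 [ 0.5795 -0.0331  0.083 ]
[246.3195 192.3693] 241 [0.5393 0.2312 0.083 ]
[263.0631 211.9054] 222 [0.4825 0.1792 0.083 ]
c1 [0.7064 0.1571 0.07  ]
c2 [ 0.7146 -0.2063  0.07  ]
c3 [ 0.4515 -0.2079  0.07  ]
c4 [0.4425 0.147  0.07  ]
tray [ 0.7131 -0.3319  0.04  ]
tray [ 0.4501 -0.3307  0.04  ]
pot [0.4742 0.0511 0.112 ] star [ 0.6753 -0.0134  0.086 ]
```

View pics/crop.png

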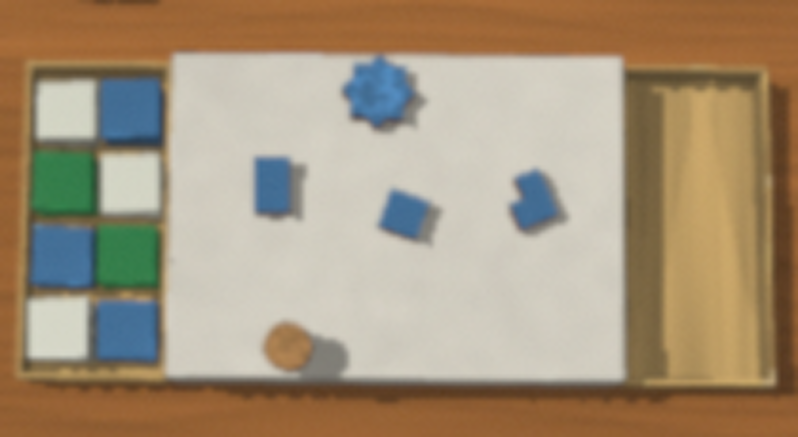

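All three offcuts lie in one lane (x about 0.58–0.60), clear of the star (x 0.675) and the pot (x 0.474). The measured slab is about 262 x 360 mm with a yaw of about +0.024 rad, which fits the given size, and its tray edge is at y ≈ −0.207. I'll push them off one at a time, nearest the tray first, with the fingers spread across the lane.

Request:
step_arm:
  moves:
    - [[40,-20,0],[0,0,-0.08],24]
    - [[75,-39,0],[0,0,-0.16],24]
    - [[110,-57,0],[0,0,-0.24],24]
    - [[145,-75,0],[0,0,-0.32],24]
    - [[180,-94,0],[0,0,-0.4],24]
    - [[215,-112,0],[0,0,-0.48],24]
    - [[245,-128,0],[0,0,-0.56],24]
    - [[260,-135,0],[0,0,-0.6],24]
  grip_force: 20

```text
clock: 0.82
tcp_pos: [0.4117, -0.3015, 0.1965]
orientation: [-0.001, 0.876, 0.481, 0.0]
wrist_force: [-0.5, -0.7, -0.0]
finger_gap: 0.0241
grip_force: 0.0
```

Request:
step_arm:
  moves:
    - [[38,5,0],[0,0,-0.08],24]
    - [[75,9,0],[0,0,-0.16],24]
    - [[112,14,0],[0,0,-0.24],24]
    - [[150,18,0],[0,0,-0.32],24]
    - [[188,23,0],[0,0,-0.4],24]
    - [[225,28,0],[0,0,-0.48],24]
    - [[260,32,0],[0,0,-0.56],24]
    - [[280,34,0],[0,0,-0.597],24]

```text
clock: 1.48
tcp_pos: [0.5923, -0.085, 0.1961]
orientation: [-0.0, 0.696, 0.718, 0.0]
wrist_force: [-0.2, -0.6, -0.1]
finger_gap: 0.0239
grip_force: 0.0
```

```bash
python3 - <<'E'
from h import *
s=telemetry.get_state();print(s["tcp_pos"],s["orientation"],s["finger_gap"])
im=imaging.read_camera("top");sd=imaging.read_camera("side")
s=telemetry.get_state();print(s["tcp_pos"])
cv2.imwrite("pics/both1.png",np.vstack([cv2.resize(a[:,:,::-1],None,fx=3,fy=3) for a in (im[130:230,230:440],sd[130:230,210:420])]))
E
```

```text
[ 0.5923 -0.085   0.1961] [-0.0002  0.6963  0.7178  0.0004] 0.023874656223600355
[ 0.592  -0.0851  0.1957]
```

View pics/both1.png

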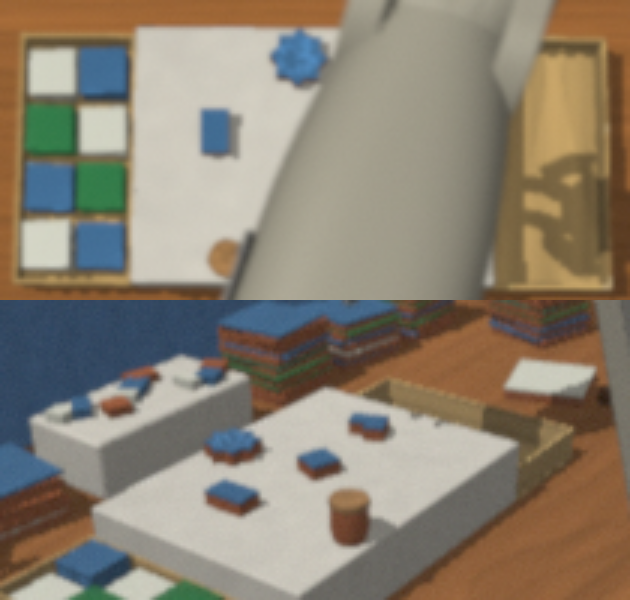

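The top view is blocked by the arm. The side view (lower half) shows all three offcuts, the star and the pot still in place, with the gripper above the crop. I'll descend next.

Request:
step_arm:
  moves:
    - [[0,0,40],[0,0,0],24]
    - [[0,0,75],[0,0,0],24]
    - [[0,0,100],[0,0,0],24]
    - [[0,0,115],[0,0,0],24]
    - [[0,0,120],[0,0,0],24]
    - [[0,0,122],[0,0,0],24]
    - [[0,0,122],[0,0,0],24]

```text
clock: 2.17
tcp_pos: [0.5904, -0.0888, 0.075]
orientation: [0.0, 0.699, 0.715, -0.0]
wrist_force: [-0.5, 1.1, 0.8]
finger_gap: 0.024
grip_force: 0.0
```

```bash
python3 - <<'E'
from h import *
sd=imaging.read_camera("side")
for c,a in blobs(sd,(260,150,400,215)): print(c,a,ray("side",c,0.083))
cv2.imwrite("pics/s2.png",cv2.resize(sd[120:230,250:400,::-1],None,fx=5,fy=5,interpolation=cv2.INTER_CUBIC))
E
```

```text
[279.7692 154.5769] 26 [ 0.8211 -0.1249  0.083 ]
[334.2333 170.3667] 30 [ 0.587  -0.1316  0.083 ]
[286.6932 176.5227] 88 [ 0.6782 -0.0093  0.083 ]
[315.7949 182.4103] 39 [ 0.5795 -0.0311  0.083 ]
[286.7903 193.6935] 62 [0.6    0.0727 0.083 ]
```

View pics/s2.png

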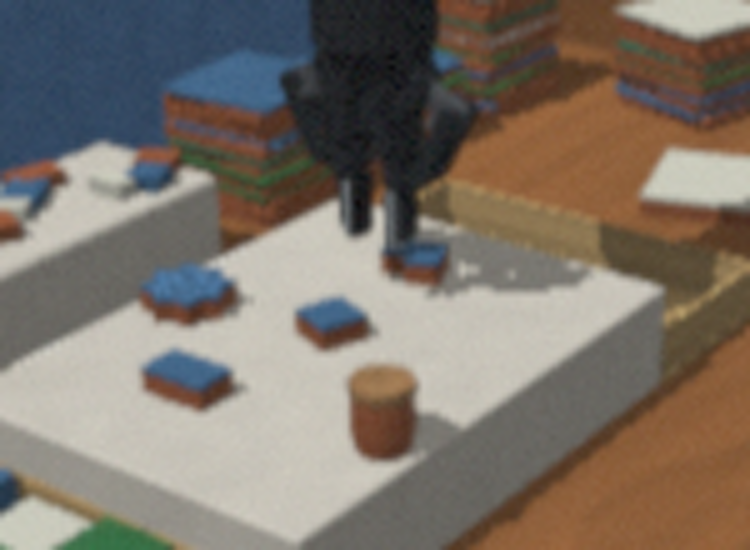

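```bash
python3 - <<'E'
from h import *
print(telemetry.get_state()["tcp_pos"],telemetry.get_state()["wrist_force"])
for z in (.075,.085,.1,.12): print(z,ray("side",(250+355/5,120+235/5),z),ray("side",(250+400/5,120+252/5),z))
E
```

```text
[ 0.5911 -0.0888  0.0758] [ 0.0584 -0.9869  0.3794]
0.075 [ 0.6487 -0.141   0.075 ] [ 0.6084 -0.1373  0.075 ]
0.085 [ 0.6345 -0.1238  0.085 ] [ 0.595  -0.1201  0.085 ]
0.1 [ 0.6131 -0.098   0.1   ] [ 0.5748 -0.0944  0.1   ]
0.12 [ 0.5846 -0.0636  0.12  ] [ 0.5478 -0.0602  0.12  ]
```

In the side picture the fingertips project to a height of about 0.10 m, not 0.075, and their shadow is detached from them. So the tips are probably higher than the TCP reading suggests. I'll go down in small steps and watch the force.

Request:
step_arm:
  moves:
    - [[0,0,3],[0,0,0],24]
    - [[0,0,4],[0,0,0],24]
    - [[0,0,4],[0,0,0],24]

```text
clock: 2.47
tcp_pos: [0.5909, -0.0883, 0.0712]
orientation: [0.001, 0.699, 0.716, 0.0]
wrist_force: [0.9, -0.2, -0.0]
finger_gap: 0.0242
grip_force: 0.0
```

```bash
python3 - <<'E'
from h import *
s=telemetry.get_state();print(s)
sd=imaging.read_camera("side")
cv2.imwrite("pics/s3.png",cv2.resize(sd[130:190,290:370,::-1],None,fx=8,fy=8,interpolation=cv2.INTER_NEAREST))
E
```

```text
{'clock': 2.4667, 'joint_pos': array([-0.2826,  0.4184, -0.115 ,  1.0362, -0.0001,  1.2643]), 'qvel': array([ 0.0012,  0.0006, -0.0025,  0.0044, -0.0018, -0.0002]), 'tau': array([ -0.063 , -51.8717,  27.949 ,  -0.0941,  -0.0028,   0.0001]), 'tcp_pos': array([ 0.5909, -0.0883,  0.0712]), 'orientation': array([0.0006, 0.6986, 0.7155, 0.0002]), 'wrist_force': array([ 0.8863, -0.1907, -0.0385]), 'ft_torque': array([ 0.0037, -0.0216, -0.0127]), 'grip_force': 0.0, 'finger_gap': 0.02418972897219444}
```

View pics/s3.png

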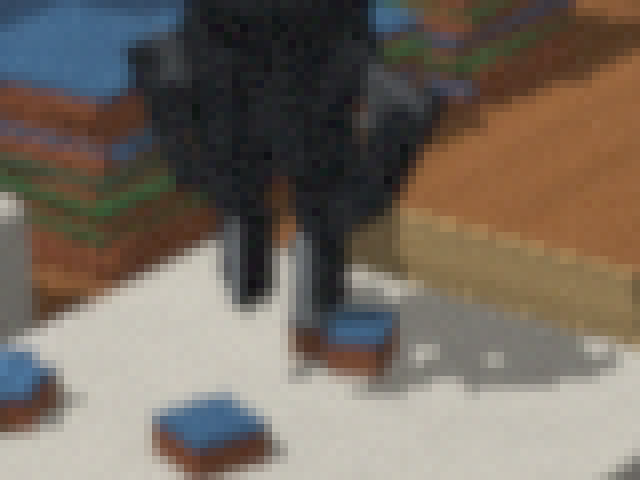

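```bash
python3 - <<'E'
from h import *
def proj(n,P):
    p=imaging.camera_params(n);T=p["pose"];c=T[:3,:3].T@(np.array(P)-T[:3,3]);c=c*[1,-1,-1];q=p["camera_matrix"]@c;return q[:2]/q[2]
for z in (.072,.085,.1,.11):
  for x in (.572,.61): print(z,x,proj("side",(x,-.0883,z)))
print([ray("side",(290+a/8,130+b/8),.07) for a,b in ((400,285),(425,352),(490,355),(598,348),(610,300))])
print(proj("side",(.579-.13,-.207,.07)),proj("side",(.579+.13,-.207,.07)),proj("side",(.474,.051,.07)))
E
```

```text
0.072 0.572 [329.609  179.5667]
0.072 0.61 [320.0541 176.4305]
0.085 0.572 [329.5513 175.7542]
0.085 0.61 [319.9474 172.6691]
0.1 0.572 [329.484  171.3043]
0.1 0.61 [319.8229 168.2799]
0.11 0.572 [329.4387 168.307 ]
0.11 0.61 [319.7391 165.324 ]
[array([ 0.6115, -0.1954,  0.07  ]), array([ 0.5646, -0.1487,  0.07  ]), array([ 0.5421, -0.1616,  0.07  ]), array([ 0.5112, -0.1921,  0.07  ]), array([ 0.5327, -0.2337,  0.07  ])]
[384.1781 176.8546] [319.5258 157.8701] [326.5913 207.9509]
```

The columns agree, but the rows put the tips at z ≈ 0.10 and there is no contact force yet. I'll probe further down in small steps.

Request:
step_arm:
  moves:
    - [[0,0,1],[0,0,0],24]
    - [[0,0,2],[0,0,0],24]
    - [[0,0,3],[0,0,0],24]
    - [[0,0,3],[0,0,0],24]

```text
clock: 2.85
tcp_pos: [0.5904, -0.0881, 0.0673]
orientation: [-0.0, 0.699, 0.716, -0.0]
wrist_force: [-0.5, 0.2, 0.3]
finger_gap: 0.0242
grip_force: 0.0
```

Request:
step_arm:
  moves:
    - [[0,0,2],[0,0,0],24]
    - [[0,0,4],[0,0,0],24]
    - [[0,0,6],[0,0,0],24]
    - [[0,0,6],[0,0,0],24]

```text
clock: 3.18
tcp_pos: [0.5902, -0.0881, 0.061]
orientation: [-0.0, 0.699, 0.716, -0.0]
wrist_force: [-0.6, -0.7, -0.2]
finger_gap: 0.0238
grip_force: 0.0
```

Request:
step_arm:
  moves:
    - [[0,0,2],[0,0,0],24]
    - [[0,0,4],[0,0,0],24]
    - [[0,0,6],[0,0,0],24]
    - [[0,0,6],[0,0,0],24]

```text
clock: 3.52
tcp_pos: [0.5902, -0.0881, 0.055]
orientation: [-0.0, 0.699, 0.716, -0.0]
wrist_force: [-0.3, -1.0, -0.6]
finger_gap: 0.0237
grip_force: 0.0
```

```bash
python3 - <<'E'
from h import *
s=telemetry.get_state();print(s["tcp_pos"],s["wrist_force"])
sd=imaging.read_camera("side")
cv2.imwrite("pics/s4.png",cv2.resize(sd[130:190,290:370,::-1],None,fx=8,fy=8,interpolation=cv2.INTER_NEAREST))
E
```

```text
[ 0.5902 -0.0881  0.055 ] [-0.2853 -1.0187 -0.6054]
```

View pics/s4.png

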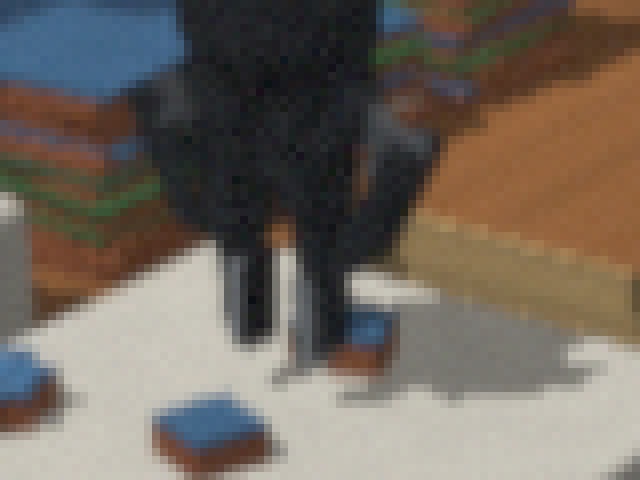

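In the side picture the tips are now at about (321.5,173) and (330,176), which means z ≈ 0.084. They moved with the arm, so the z reading is about 29 mm too low. I'll carry on down to a light contact with the slab to get an exact reference.

Request:
step_arm:
  moves:
    - [[0,0,2],[0,0,0],24]
    - [[0,0,4],[0,0,0],24]
    - [[0,0,7],[0,0,0],24]
    - [[0,0,7],[0,0,0],24]

```text
clock: 3.9
tcp_pos: [0.5901, -0.088, 0.0479]
orientation: [-0.0, 0.699, 0.716, -0.0]
wrist_force: [-0.5, -0.3, 0.5]
finger_gap: 0.0244
grip_force: 0.0
```

Request:
step_arm:
  moves:
    - [[0,0,1],[0,0,0],24]
    - [[0,0,2],[0,0,0],24]
    - [[0,0,2],[0,0,0],24]

```text
clock: 4.15
tcp_pos: [0.5904, -0.0881, 0.0464]
orientation: [-0.0, 0.699, 0.716, -0.0]
wrist_force: [-0.3, 0.1, -0.0]
finger_gap: 0.0236
grip_force: 0.0
```

The tips are now at about 0.075–0.076, which gives good overlap with the 16 mm tiles. I'll push the notched offcut over the edge.

Request:
step_arm:
  moves:
    - [[-10,0,0],[0,0,0],24]
    - [[-22,0,0],[0,0,0],24]
    - [[-34,0,0],[0,0,0],24]
    - [[-46,0,0],[0,0,0],24]
    - [[-58,0,0],[0,0,0],24]
    - [[-70,0,0],[0,0,0],24]
    - [[-82,0,0],[0,0,0],24]
    - [[-94,0,0],[0,0,0],24]

```text
clock: 4.82
tcp_pos: [0.5927, -0.1837, 0.0466]
orientation: [0.0, 0.699, 0.715, -0.0]
wrist_force: [-0.2, 0.4, 0.4]
finger_gap: 0.0241
grip_force: 0.1
```

Request:
step_arm:
  moves:
    - [[-13,0,0],[0,0,0],24]
    - [[-26,0,0],[0,0,0],24]
    - [[-38,0,0],[0,0,0],24]
    - [[-48,0,0],[0,0,0],24]
    - [[-55,0,0],[0,0,0],24]
    - [[-55,0,-20],[0,0,0],24]
    - [[-55,0,-45],[0,0,0],24]

```text
clock: 5.4
tcp_pos: [0.5921, -0.2368, 0.0894]
orientation: [-0.003, 0.699, 0.715, -0.001]
wrist_force: [-0.9, -0.3, 0.5]
finger_gap: 0.0242
grip_force: 0.0
```

```bash
python3 - <<'E'
from h import *
im=imaging.read_camera("top");sd=imaging.read_camera("side")
print(telemetry.get_state()["tcp_pos"])
for c,a in blobs(sd,(260,150,400,215)): print(c,a,ray("side",c,0.083))
cv2.imwrite("pics/both5.png",np.vstack([cv2.resize(a[:,:,::-1],None,fx=3,fy=3) for a in (im[130:230,230:440],sd[130:230,210:420])]))
E
```

```text
[ 0.5965 -0.2387  0.0958]
[279.8148 154.7778] 27 [ 0.8196 -0.1236  0.083 ]
[286.6932 176.5227] 88 [ 0.6782 -0.0093  0.083 ]
[315.8718 182.4615] 39 [ 0.5791 -0.0309  0.083 ]
[286.9167 193.65  ] 60 [0.5999 0.0723 0.083 ]
```

View pics/both5.png

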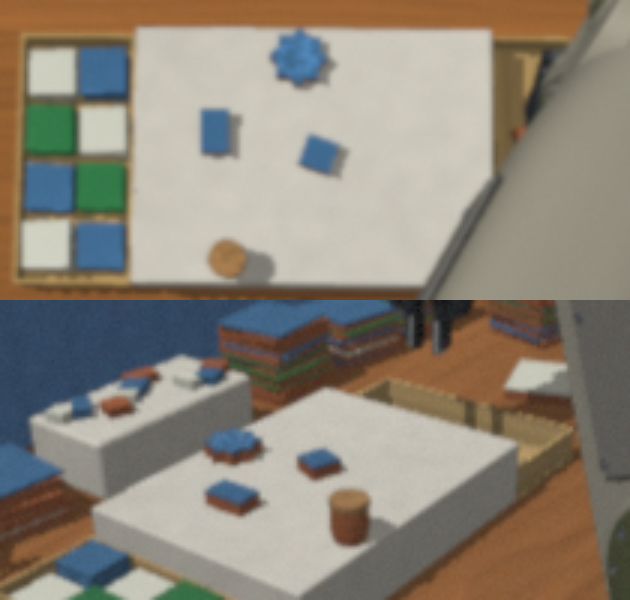

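The notched offcut is off the slab and in the tray: its terracotta side shows near (518,130) in the top crop. Everything else is unmoved. Now I'll go behind the square offcut at (0.579, −0.032).

Request:
step_arm:
  moves:
    - [[35,-1,0],[0,0,0],24]
    - [[75,-3,0],[0,0,0],24]
    - [[115,-4,0],[0,0,0],24]
    - [[155,-6,0],[0,0,0],24]
    - [[195,-7,0],[0,0,0],24]
    - [[232,-9,0],[0,0,0],24]
    - [[259,-9,0],[0,0,0],24]
    - [[259,-9,0],[0,0,0],24]

```text
clock: 6.17
tcp_pos: [0.5778, 0.0268, 0.0914]
orientation: [-0.001, 0.696, 0.718, 0.0]
wrist_force: [-0.2, -0.9, -0.7]
finger_gap: 0.0241
grip_force: 0.0
```

Request:
step_arm:
  moves:
    - [[0,0,0],[0,0,0],24]
    - [[0,0,0],[0,0,0],24]

```text
clock: 6.33
tcp_pos: [0.579, 0.0215, 0.0914]
orientation: [0.0, 0.698, 0.716, -0.0]
wrist_force: [-1.0, -0.2, 0.1]
finger_gap: 0.0238
grip_force: 0.0
```

Request:
step_arm:
  moves:
    - [[0,0,15],[0,0,0],24]
    - [[0,0,30],[0,0,0],24]
    - [[0,0,40],[0,0,0],24]
    - [[0,0,45],[0,0,0],24]
    - [[0,0,45],[0,0,0],24]
    - [[0,0,45],[0,0,0],24]

```text
clock: 6.83
tcp_pos: [0.5789, 0.0209, 0.0465]
orientation: [-0.0, 0.699, 0.715, -0.0]
wrist_force: [-0.4, 0.8, 0.1]
finger_gap: 0.0241
grip_force: 0.0
```

Request:
step_arm:
  moves:
    - [[-8,0,0],[0,0,0],24]
    - [[-18,0,0],[0,0,0],24]
    - [[-30,0,0],[0,0,0],24]
    - [[-42,0,0],[0,0,0],24]
    - [[-55,0,0],[0,0,0],24]
    - [[-68,0,0],[0,0,0],24]
    - [[-81,0,0],[0,0,0],24]
    - [[-94,0,0],[0,0,0],24]

```text
clock: 7.5
tcp_pos: [0.5811, -0.074, 0.0466]
orientation: [0.0, 0.699, 0.715, 0.0]
wrist_force: [-0.9, 0.2, 0.7]
finger_gap: 0.0238
grip_force: 0.2
```

Request:
step_arm:
  moves:
    - [[-13,0,0],[0,0,0],24]
    - [[-26,0,0],[0,0,0],24]
    - [[-39,0,0],[0,0,0],24]
    - [[-52,0,0],[0,0,0],24]
    - [[-65,0,0],[0,0,0],24]
    - [[-78,0,0],[0,0,0],24]
    - [[-91,0,0],[0,0,0],24]
    - [[-104,0,0],[0,0,0],24]

```text
clock: 8.17
tcp_pos: [0.5836, -0.1776, 0.0466]
orientation: [-0.0, 0.699, 0.716, -0.0]
wrist_force: [-0.8, 0.6, 0.2]
finger_gap: 0.024
grip_force: 0.2
```

Request:
step_arm:
  moves:
    - [[-14,0,0],[0,0,0],24]
    - [[-28,0,0],[0,0,0],24]
    - [[-42,0,0],[0,0,0],24]
    - [[-54,0,0],[0,0,0],24]
    - [[-60,0,0],[0,0,0],24]
    - [[-60,0,-20],[0,0,0],24]
    - [[-60,0,-45],[0,0,0],24]
    - [[-60,0,-45],[0,0,0],24]

```text
clock: 8.83
tcp_pos: [0.5875, -0.238, 0.0963]
orientation: [0.003, 0.699, 0.715, 0.001]
wrist_force: [1.1, -0.8, 1.8]
finger_gap: 0.024
grip_force: 0.0
```

```bash
python3 - <<'E'
from h import *
sd=imaging.read_camera("side");im=imaging.read_camera("top")
for c,a in blobs(sd,(260,150,400,215)): print(c,a,ray("side",c,0.083))
for c,a in blobs(im,(275,130,440,232)): print("top",c,a,ray("top",c,0.083))
E
```

```text
[279.88 154.76] 25 [ 0.8196 -0.1239  0.083 ]
[286.6932 176.5227] 88 [ 0.6782 -0.0093  0.083 ]
[286.7903 193.6935] 62 [0.6    0.0727 0.083 ]
top [329.2083 148.7448] 192 [ 0.6768 -0.0111  0.083 ]
top [301.4679 173.4404] 109 [0.6    0.0696 0.083 ]
```

The square is off the slab; the star and the long offcut have not moved. Next is the long offcut at (0.600, 0.071).

Request:
step_arm:
  moves:
    - [[35,2,0],[0,0,0],24]
    - [[75,5,0],[0,0,0],24]
    - [[115,8,0],[0,0,0],24]
    - [[155,11,0],[0,0,0],24]
    - [[195,14,0],[0,0,0],24]
    - [[235,17,0],[0,0,0],24]
    - [[275,20,0],[0,0,0],24]
    - [[310,22,0],[0,0,0],24]

```text
clock: 9.6
tcp_pos: [0.5986, 0.0768, 0.0904]
orientation: [-0.001, 0.698, 0.716, -0.0]
wrist_force: [1.1, -0.6, 0.4]
finger_gap: 0.0239
grip_force: 0.0
```

Request:
step_arm:
  moves:
    - [[25,1,0],[0,0,0],24]
    - [[36,1,0],[0,0,0],24]
    - [[36,1,0],[0,0,0],24]
    - [[36,1,0],[0,0,0],24]
    - [[36,1,0],[0,0,0],24]

```text
clock: 10.02
tcp_pos: [0.5996, 0.1088, 0.0911]
orientation: [-0.0, 0.699, 0.715, -0.001]
wrist_force: [-0.2, -0.1, 0.6]
finger_gap: 0.0243
grip_force: 0.0
```

Request:
step_arm:
  moves:
    - [[0,0,15],[0,0,0],24]
    - [[0,0,30],[0,0,0],24]
    - [[0,0,40],[0,0,0],24]
    - [[0,0,45],[0,0,0],24]
    - [[0,0,45],[0,0,0],24]
    - [[0,0,45],[0,0,0],24]

```text
clock: 10.52
tcp_pos: [0.5998, 0.1093, 0.0466]
orientation: [-0.0, 0.699, 0.715, -0.0]
wrist_force: [-0.2, 0.3, 0.3]
finger_gap: 0.024
grip_force: 0.0
```

Request:
step_arm:
  moves:
    - [[-8,0,0],[0,0,0],24]
    - [[-18,0,0],[0,0,0],24]
    - [[-30,0,0],[0,0,0],24]
    - [[-43,0,0],[0,0,0],24]
    - [[-56,0,0],[0,0,0],24]
    - [[-70,0,0],[0,0,0],24]
    - [[-84,0,0],[0,0,0],24]
    - [[-98,0,0],[0,0,0],24]

```text
clock: 11.18
tcp_pos: [0.6021, 0.0104, 0.0467]
orientation: [0.0, 0.699, 0.715, -0.0]
wrist_force: [0.2, -0.9, -0.1]
finger_gap: 0.024
grip_force: 0.1
```

Request:
step_arm:
  moves:
    - [[-14,0,0],[0,0,0],24]
    - [[-28,0,0],[0,0,0],24]
    - [[-42,0,0],[0,0,0],24]
    - [[-56,0,0],[0,0,0],24]
    - [[-70,0,0],[0,0,0],24]
    - [[-84,0,0],[0,0,0],24]
    - [[-98,0,0],[0,0,0],24]
    - [[-112,0,0],[0,0,0],24]

```text
clock: 11.85
tcp_pos: [0.6048, -0.1012, 0.0466]
orientation: [0.0, 0.699, 0.716, -0.0]
wrist_force: [-0.2, 0.2, 0.3]
finger_gap: 0.024
grip_force: 0.1
```

Request:
step_arm:
  moves:
    - [[-14,0,0],[0,0,0],24]
    - [[-28,0,0],[0,0,0],24]
    - [[-42,0,0],[0,0,0],24]
    - [[-56,0,0],[0,0,0],24]
    - [[-70,0,0],[0,0,0],24]
    - [[-84,0,0],[0,0,0],24]
    - [[-100,0,0],[0,0,0],24]
    - [[-116,0,0],[0,0,0],24]

```text
clock: 12.52
tcp_pos: [0.6076, -0.2173, 0.0466]
orientation: [0.0, 0.699, 0.716, -0.0]
wrist_force: [0.8, 0.5, -0.2]
finger_gap: 0.0241
grip_force: 0.0
```

Request:
step_arm:
  moves:
    - [[-13,0,0],[0,0,0],24]
    - [[-20,0,0],[0,0,0],24]
    - [[-20,0,-20],[0,0,0],24]
    - [[-20,0,-50],[0,0,0],24]
    - [[-20,0,-85],[0,0,0],24]
    - [[-20,0,-120],[0,0,0],24]
    - [[-20,0,-150],[0,0,0],24]
    - [[-20,0,-150],[0,0,0],24]

```text
clock: 13.18
tcp_pos: [0.6111, -0.2374, 0.2044]
orientation: [0.005, 0.698, 0.716, 0.002]
wrist_force: [1.8, -0.5, 0.5]
finger_gap: 0.024
grip_force: 0.0
```

Request:
step_arm:
  moves:
    - [[40,0,0],[0,0,0],24]
    - [[80,0,0],[0,0,0],24]
    - [[120,0,0],[0,0,0],24]
    - [[160,0,0],[0,0,0],24]
    - [[195,0,0],[0,0,0],24]
    - [[225,0,0],[0,0,0],24]
    - [[245,0,0],[0,0,0],24]
    - [[250,0,0],[0,0,0],24]

```text
clock: 13.85
tcp_pos: [0.6016, 0.0177, 0.1966]
orientation: [-0.0, 0.697, 0.717, 0.0]
wrist_force: [0.1, -0.1, 0.5]
finger_gap: 0.0237
grip_force: 0.0
```

```bash
python3 - <<'E'
from h import *
im=imaging.read_camera("top");sd=imaging.read_camera("side")
for c,a in blobs(im,(275,130,440,232)): print("top",c,a,ray("top",c,0.083),ray("top",c,.015))
for c,a in blobs(sd,(260,150,400,215)): print("side",c,a,ray("side",c,0.083))
print("pot",ray("top",(306,215),.112))
cv2.imwrite("pics/fin.png",np.vstack([cv2.resize(a[:,:,::-1],None,fx=3,fy=3,interpolation=cv2.INTER_CUBIC) for a in (im[130:230,230:440],sd[130:230,210:420])]))
E
```

```text
top [410.1757 200.4054] 74 [ 0.5272 -0.2526  0.083 ] [ 0.5355 -0.2671  0.015 ]
side [279.7692 154.6923] 26 [ 0.8203 -0.1241  0.083 ]
side [286.6932 176.5227] 88 [ 0.6782 -0.0093  0.083 ]
pot [0.4742 0.0511 0.112 ]
```

View pics/fin.png

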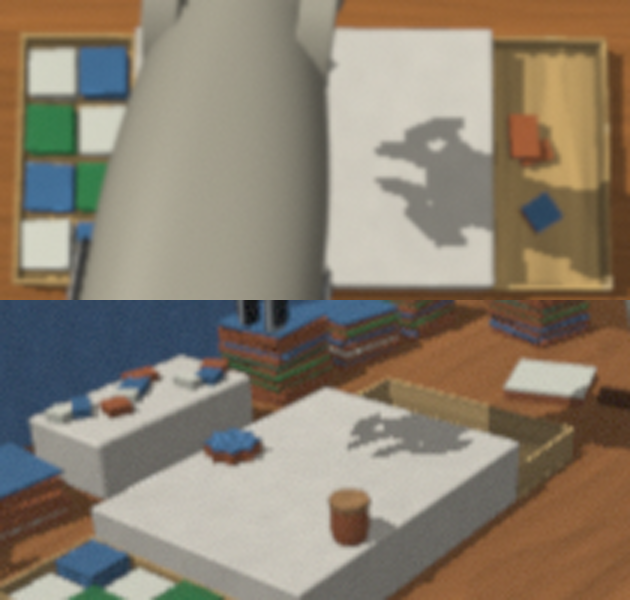

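The slab is clear. The long offcut, flipped and lying on the notched one, is at about (527,137) in the top crop, and the square is at (541,213). All three are well inside the tray, and the star and pot are where they started.

```bash
python3 -c "
from h import *
from workcell import env
print(ray('top',(230+527/3,130+137/3),.036))
print(env.hand_in())"
```

```text
[ 0.6093 -0.2487  0.036 ]
the job is handed in; nothing more can be done
None
```

I pushed all three offcuts along the slab and over its end into the scrap tray, and handed the job in at about 14 s. In the last pictures the star tile and pigment pot were where they started; I didn't measure the hammer, bottle, chisel or blank tile, and hand-in returned no verdict.

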